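# Release a tin from the dispenser gate and lay it in the tray

### The arm

A 6-joint arm with a two-finger parallel gripper is mounted at the origin on the work surface. World frame = base frame: x ahead of the robot, y to its left, z up, the work surface at z = 0. Lengths are in m, angles in degrees, forces in N, time in s.
With the tool pointing down it reaches from about 0.25 to 0.725 m from the base axis. Payload 9.7 kg.
Tool frame: the origin (TCP) lies midway between the tips of the shut fingers; the grasp point (between the pads) lies bot.hold_point_z behind it (bot.hold_point_z is the distance from the TCP to the grasp point, in m); z points along the fingers, y is the line along which they close (so a half turn about z gives the same grasp; the last joint's range is limited). The gripper opens to 85 mm and grips with 20 to 120 N. Pads are 22 mm wide; open, the fingers measure 114 mm over their backs; the gripper's body (76 mm by 85 mm) begins 54 mm behind the grasp point. The pads swing forward as they close: fully open they stand 13 mm farther back than shut.
Start: joints at [-66.864, 4.979, 10.078, 95.1, 0, 90], TCP at [0.216, -0.506, 0.231] pointing down, gripper open.
Joint ranges: [-179.16, 179.16], [-48.56, 103.87], [-65.8, 70.77], [-126.05, 130.52], [-82.76, 87.17], [-180, 180]. Speed limits (degrees/s): [127.2, 127.2, 147.25, 180, 180, 180].

### API

Orientations are given as [roll, pitch, yaw] about the fixed x, y, z axes, in that order (R = Rz(yaw) Ry(pitch) Rx(roll)).
In Python, from workcell import bot, camera, camera_model, ticket gives the robot as it stands.
- The arm moves only by the tool send_rows, never from a script. Its argument "targets" is text: rows parted by semicolons, each of 5 numbers parted by spaces: the shift along the tool's x, y, z in mm, then the turn about the tool's z in degrees, then the closure in counts, from 0 (fully open) to 255 (shut). A call has 1 to 20 rows; each row is the pose to reach, as a shift and turn from the pose commanded when the call began, along the tool's axes at that moment; what a row does not reach only later rows make up. A row lasts 1/8 s, in which the tool goes at most 62.5 mm and 10.7 degrees, less where a joint would pass 70% of its speed; a pose out of reach is approached as far as the arm can. A call with a gripper value outside its range is refused whole. The fingers move at their own pace and stop on an object; "newtons" is the grip in N (left out, the last holds). Time passes only in rows, so rows that repeat a pose let the fingers close. It gives the time, the measured TCP pose, the force, the opening and the grip force at its end, in the units of the state.
- bot.get_obs(): the state, without advancing time (a new reading comes with each control period).
- camera(name): name is "scene" or "side" or "wrist"; returns the picture (384x512x3 uint8, blue, green, red); there is no depth.
- camera_model(name): a dict with "K" (3x3 intrinsics, pixels), "pose" (4x4, takes a point from camera to world coordinates); the wrist camera has in their place "T_tool_cam" (4x4, takes a point from camera to tool coordinates, whose origin is the TCP and whose axes are the flange's). Camera axes: x right, y down, z forward; pixel columns grow to the right and rows downward; lengths in m; the calibration is good to about 2 mm. A picture is of the moment at which its call begins: read the wrist's pose just before it. camera_model takes no time and is no camera call.
- ticket.job_done(): hands the job in; it is judged then, once.
The state is a dict: "time": time; "q": joint angles; "qd": joint speeds; "joint_efforts": joint torques, N m; "ee_pos": TCP position; "tcp_rot": TCP orientation; "wrist_force": force on the tool from outside, world axes, zero at the start; "torque": the same for the moment, N m; "opening": finger opening in m; "grasp_force": force on a finger pad.
Only numpy, scipy, OpenCV 4.12 (cv2) and the standard library are available. Lean on these libraries where they do the work, as an engineer would, in place of code of your own. Each camera call takes 0.05 s, during which the arm holds its last target. There are 200 camera calls.

### The job

Open the tin dispenser's sliding gate: lift the gate by its tab over the steel bump, slide it all the way across to its far stop and let it down into its open seat, so that the tin rolls down into the trough. Then take the tin out of the trough and lay it in the wooden tray without dropping it from a height, leave the gate open, and do not disturb the mug, the sugar jar or the milk bottle.

Things in the scene. Friction and masses are not known exactly. Their poses are not given: they have to be found in the camera images.
- dispenser: Fixed plywood tin dispenser, 286 wide (y), 340 deep, 262 high. Origin on the counter; x points away from the robot and uphill, y left, z up; yaw within 15 degrees. A chute rises at 35 degrees to +x, its surface passing 50 above the origin, where a gate stands square to it. 'Normal' = up from the slope, (-0.574, 0, 0.819) here. Tin lane 61 wide, walls 36 high, centred on y = +45.
- trough_rest (a point): Where the released tin comes to rest, lying along dispenser y against the lip (given: its centre, 33 above the counter; it often lies 20 to 35 to the -y side of this and turned by up to 10 degrees). The catch trough is 270 wide, has a rubber floor 6 to 10 high, side walls 36 high, and a front lip 46 high and 8 thick, 24 in front of this point.
- shelf_edge (a point): Middle of the lower front edge of the shelf board (12 thick, 286 wide, 250 above the counter, reaching 192 uphill, cups and a carton on its rear). The edge is nearly right above the gate's tab, so an upright gripper's body hits it: take the tab with the gripper leaning about 35 degrees back towards the robot, pointing along the slope's normal.
- bump_top (a point): Centre of the top of the steel bump on the chute beside the shut gate, in the gate's path: 19 wide along y, 11 high along the normal. Steel end stops stand at both ends of the gate's path.
- gate_tab (a point): Grip point of the gate, 16 below the top of its dark wooden tab: 28 wide (y), 12 thick, standing 42 tall on an aluminium gate plate 60 wide, 8 thick, 42 tall. Grip across the 28 mm width. Shut, the point lies at (-40, +45, 107) mm in the dispenser frame, 70 along the normal from the chute. Axes: x up the slope, y as the dispenser's, z the slope's normal.
- gate_travel (a joint): Sideways travel of the gate in m towards dispenser -y (to the robot's right): 0 shut, 0.090 at the far stop. Friction about 1 N. A steel bump 11 high and 19 wide stands on the chute beside the shut gate: with the gate down it can travel only about 4 mm. The open seat, where the gate can drop fully again, is from 0.084 to the stop at 0.090.
- gate_lift (a joint): Lift of the gate in m along the slope's normal: 0 fully down, 0.020 at most. It falls by its own weight (160 g). It must be lifted more than 9 mm (0.009) to clear the bump; let down too early it rests on the bump at 0.009.
- tin_center (a point): Centre of the only tin, a closed plain steel can with a paper band, 46 diameter, 56 long, about 140 g. Its axis is this point's y axis (x and z turn as it rolls). It starts lying across the lane behind the gate, axis along dispenser y, and is held by the gate until the gate has slid clear. It can be gripped by its two flat ends (56 mm) from above.
- tray: Fixed shallow wooden tray, 150 (its x) by 190 (its y), 18 high, wall 7, floor 7 thick. Origin at the centre of its underside, z up. It stands to the left or to the right of the dispenser. A tin lying in it has its centre about 30 above the counter.
- mug: White mug, 76 diameter, 85 high, with a handle; bystander on the other side of the dispenser from the tray. Origin at the centre of its foot.
- sugar_jar: Glass jar with steel lid, 68 diameter, 90 high, beyond, beside the rear of the dispenser, on the left; bystander. Origin at its foot.
- milk_bottle: White bottle, 60 diameter, 150 high, beyond, beside the rear of the dispenser, on the right; bystander. Origin at its foot.
Things that resemble listed ones, but are neither listed nor needed, are in the scene too. Of the things that look like the tray, take the one that is farthest to the robot's right at the start.

How it is judged (in metres and radians):
On the way:
1. the gate has been slid to its far stop and let down into the open seat (value of joint gate_travel above 0.083 m and value of joint gate_lift below 0.004 m), for 0.2 s.
At the end, for the whole second after the job is handed in: The gate is open (travel over 83 mm) and fully down (lift under 4 mm); the tin lies on its side, at rest, in the tray (centre within the tray's rim and below 40 mm) (all of step 1 and x of tin_center in the frame of tray between -0.07 and 0.07 m and y of tin_center in the frame of tray between -0.09 and 0.09 m and z of tin_center in the frame of tray below 0.04 m and angle between tin_center's own y axis and vertical between 1.3 and 1.84 rad and linear speed of tin below 0.03 m/s); the robot touches nothing.
It fails at once if the tin is let go more than about 45 mm above the tray floor (horizontal distance between tin_center and tray below 0.11 m and height (world z) of tin_center above 0.075 m and contact force between the fingers and tin below 0.05 N).
It fails at once if the mug is disturbed (distance of mug from where it was at the start of the episode above 0.03 m or angle between mug's own z axis and vertical above 0.5 rad).
It fails at once if the sugar jar is disturbed (distance of sugar_jar from where it was at the start of the episode above 0.03 m or angle between sugar_jar's own z axis and vertical above 0.5 rad).
It fails at once if the milk bottle is disturbed (distance of milk_bottle from where it was at the start of the episode above 0.03 m or angle between milk_bottle's own z axis and vertical above 0.5 rad).
It also fails if it takes over 56 s, if anything falls off the work surface, if the arm or the gripper's body presses on something with over 40 N, if the wrist force passes 120 N, or if a joint passes its speed limit or range.

## Working session

There is one attempt and no reset: what is moved stays moved. The work goes in short steps, Python scripts to look and compute and a tool call to move; the robot and the scene stay as the last step left them, time stands still between calls to the robot, and variables do not carry over. Pictures are saved under pics/ and viewed, at most 10 in all, crops included, and the job is handed in when it is done.

Besides the shell and the picture viewer there is one more tool, called after "Request:" as name(argument=value, ...) on one line, values as JSON. send_rows: Moves the arm, as the interface text tells. Its arguments: {"type":"object","properties":{"targets":{"type":"string"},"newtons":{"type":"number"}},"required":["targets"]}

```bash
mkdir -p pics; ls; python3 - <<'E'
from workcell import bot,camera,camera_model
import cv2,numpy as np
o=bot.get_obs();print(o['time'],o['ee_pos'],o['tcp_rot'],o['opening'],bot.hold_point_z)
for n in("scene","side","wrist"):
    im=camera(n);cv2.imwrite(f'pics/{n}0.png',im)
    m=camera_model(n);print(n,{k:np.round(v,4).tolist() for k,v in m.items()})
E
```

```text
pics
0.0 [ 0.21600235 -0.50554832  0.2305711 ] [-1.79921624e+02  1.45845879e-03  2.31346159e+01] 0.08538937202109827 0.0187
scene {'K': [[359.3131, 0.0, 249.2704], [0.0, 359.3131, 194.0031], [0.0, 0.0, 1.0]], 'pose': [[0.8674, -0.4769, 0.1421, 0.3715], [-0.4976, -0.8315, 0.247, -0.2186], [0.0004, -0.285, -0.9585, 0.9973], [0.0, 0.0, 0.0, 1.0]]}
side {'K': [[486.307, 0.0, 258.0028], [0.0, 486.307, 194.2575], [0.0, 0.0, 1.0]], 'pose': [[-0.9733, -0.1147, 0.1988, 0.2392], [-0.2294, 0.4554, -0.8602, 1.2162], [0.0081, -0.8828, -0.4696, 0.8178], [0.0, 0.0, 0.0, 1.0]]}
wrist {'K': [[275.6385, 0.0, 257.0152], [0.0, 275.6385, 192.0252], [0.0, 0.0, 1.0]], 'T_tool_cam': [[0.0006, -0.9605, -0.2783, 0.0711], [1.0, 0.0005, 0.0004, -0.0], [-0.0003, -0.2783, 0.9605, -0.1419], [0.0, 0.0, 0.0, 1.0]]}
```

View pics/scene0.png

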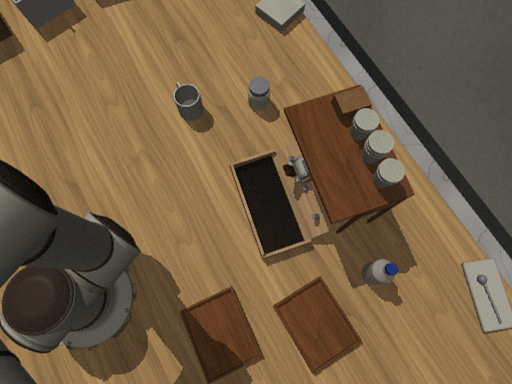

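View pics/side0.png

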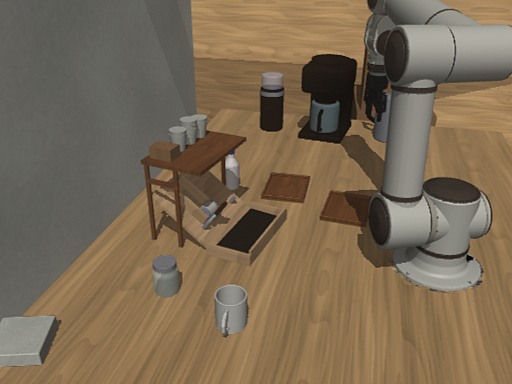

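```bash
cat > h.py <<'E'
import numpy as np,cv2
from scipy.spatial.transform import Rotation as R
from workcell import bot,camera,camera_model
def cam(n,obs=None):
    m=camera_model(n)
    if n!='wrist': return np.array(m['K']),np.array(m['pose'])
    o=obs or bot.get_obs();T=np.eye(4);T[:3,:3]=R.from_euler('xyz',o['tcp_rot'],degrees=True).as_matrix();T[:3,3]=o['ee_pos']
    return np.array(m['K']),T@np.array(m['T_tool_cam'])
def ray(c,p):
    K,T=c;d=T[:3,:3]@np.linalg.solve(K,[p[0],p[1],1.]);return T[:3,3],d/np.linalg.norm(d)
def plane(c,p,z):
    o,d=ray(c,p);return o+d*(z-o[2])/d[2]
def tri(*cps):
    A=np.zeros((3,3));b=np.zeros(3);rs=[ray(*x) for x in cps]
    for o,d in rs: P=np.eye(3)-np.outer(d,d);A+=P;b+=P@o
    x=np.linalg.solve(A,b);return x,[float(np.linalg.norm((np.eye(3)-np.outer(d,d))@(x-o))) for o,d in rs]
def proj(c,X):
    K,T=c;v=T[:3,:3].T@(np.asarray(X)-T[:3,3]);v=K@v;return v[:2]/v[2]
E
python3 - <<'E'
from h import *
s=cv2.imread('pics/scene0.png');d=cv2.imread('pics/side0.png');C=cam('scene')
hs=cv2.cvtColor(s,cv2.COLOR_BGR2HSV)
for p in [(222,335),(318,325),(350,150),(270,205),(290,170)]: print(p,hs[p[1],p[0]])
def blob(mask,seed):
    n,l,st,_=cv2.connectedComponentsWithStats(mask);k=l[seed[1],seed[0]]
    m=(l==k).astype(np.uint8);return m if k else None
# red-brown
h0=hs[:,:,0];m=((h0<=9)&(hs[:,:,1]>110)).astype(np.uint8)*255
dk=((hs[:,:,2]<45)).astype(np.uint8)*255
for nm,mm,seed,z in [('t1',m,(222,335),.007),('t2',m,(318,325),.007),('shelf',m,(330,170),.262),('rubber',dk,(270,205),.008)]:
    b=blob(mm,seed)
    if b is None: print(nm,'none');continue
    c=max(cv2.findContours(b,0,2)[0],key=cv2.contourArea)
    w=np.array([plane(C,p[0],z)[:2] for p in c])*1000
    r=cv2.minAreaRect(w.astype(np.float32));print(nm,b.sum(),np.round(r[0]),np.round(r[1]),round(r[2],1),np.round(cv2.boxPoints(r)).tolist())
a=cv2.resize(s[130:250,230:340],None,fx=4,fy=4,interpolation=2);e=cv2.resize(d[165:265,180:290],None,fx=3,fy=3,interpolation=2)
q=np.zeros((480,780,3),np.uint8);q[:,:440]=a;q[:300,445:775]=e;cv2.imwrite('pics/z1.png',q)
E
```

```text
(222, 335) [ 13 170  93]
(318, 325) [ 13 159  88]
(350, 150) [ 12 161  90]
(270, 205) [15 76 27]
(290, 170) [ 10 131  35]
t1 none
t2 none
shelf none
rubber 3598 [551. -11.] [267. 114.] 79.1 [[470.0, -131.0], [582.0, -153.0], [632.0, 109.0], [520.0, 131.0]]
```

View pics/z1.png

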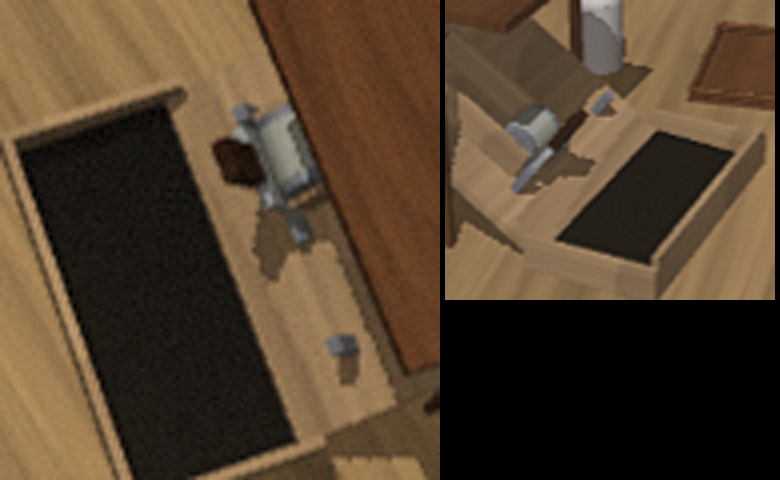

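```bash
python3 - <<'E'
from h import *
s=cv2.imread('pics/scene0.png');d=cv2.imread('pics/side0.png');C=cam('scene');D=cam('side')
hs=cv2.cvtColor(s,cv2.COLOR_BGR2HSV);hd=cv2.cvtColor(d,cv2.COLOR_BGR2HSV)
print('wood',hs[300,170],hs[270,350])
m=((hs[:,:,0]<16)&(hs[:,:,1]>140)&(hs[:,:,2]<125)&(hs[:,:,2]>50)).astype(np.uint8)*255
m=cv2.morphologyEx(m,cv2.MORPH_OPEN,np.ones((3,3)));m=cv2.morphologyEx(m,cv2.MORPH_CLOSE,np.ones((3,3)))
n,l,st,ce=cv2.connectedComponentsWithStats(m)
for k in range(1,n):
    if st[k,4]<800: continue
    c=max(cv2.findContours((l==k).astype(np.uint8),0,2)[0],key=cv2.contourArea)
    z=.262 if 330<ce[k][0]<370 and ce[k][1]<200 else .016
    w=np.array([plane(C,p[0],z)[:2] for p in c])*1000
    r=cv2.minAreaRect(w.astype(np.float32));print(st[k],ce[k].round(),np.round(r[0]),np.round(r[1]),round(r[2],1),np.round(cv2.boxPoints(r)).tolist())
yaw=np.radians(-10.9);x=np.array([np.cos(yaw),np.sin(yaw),0]);y=np.array([-x[1],x[0],0])
def cent(h,x0,x1,y0,y1):
    mm=np.zeros(h.shape[:2],np.uint8);mm[y0:y1,x0:x1]=((h[y0:y1,x0:x1,2]<65)&(h[y0:y1,x0:x1,1]>100))*255
    n,l,st,ce=cv2.connectedComponentsWithStats(mm);k=1+np.argmax(st[1:,4]);print(st[k]);return ce[k]
a=cent(hs,280,297,160,182);b=cent(hd,212,230,200,218)
print(a,b);P,e=tri((C,a),(D,b));print('tab',P,e)
R0=np.array([.551,-.011,0])
print('tab in (rubber-centre) frame',(P-R0)@x,(P-R0)@y)
E
```

```text
wood [ 18 123  85] [ 15 132  93]
[ 285   93  105  130 6637] [334. 160.] [689. -44.] [292. 134.] 79.4 [[596.0, -175.0], [728.0, -200.0], [782.0, 87.0], [650.0, 112.0]]
[ 274  277   87   96 4535] [317. 325.] [ 495. -353.] [150. 191.] 1.0 [[418.0, -259.0], [422.0, -450.0], [572.0, -448.0], [569.0, -256.0]]
[ 183  288   79   90 4189] [222. 332.] [ 272. -250.] [190. 142.] 85.3 [[194.0, -339.0], [335.0, -351.0], [351.0, -161.0], [210.0, -150.0]]
[283 165  13  12 103]
[215 202  12  13  58]
[289.0776699  170.24271845] [220.4137931  207.79310345]
tab [0.62958748 0.01678603 0.10239   ] [0.0011153445980488128, 0.0011153445980489108]
tab in (rubber-centre) frame 0.07191544467291873 0.0421452675752202
```

Request:
send_rows(targets="0 0 -120 0 0;0 0 -200 0 0;460 -354 -200 34 0;460 -354 -200 34 0;460 -354 -200 34 0;460 -354 -200 34 0;460 -354 -200 34 0;460 -354 -200 34 0;460 -354 -200 34 0;460 -354 -200 34 0;460 -354 -200 34 0;460 -354 -200 34 0;460 -354 -200 34 0")

```text
time: 1.78
ee_pos: [0.4948, -0.0486, 0.4306]
tcp_rot: [-177.8, 0.1, -6.8]
wrist_force: [-0.2, -0.8, -0.1]
opening: 0.0852
grasp_force: 0.0
```

Request:
send_rows(targets="60 0 0 0 0;120 0 0 0 0;180 0 0 0 0;240 0 0 0 0;300 0 0 0 0;300 0 0 0 0")

```text
time: 2.52
ee_pos: [0.5925, -0.0646, 0.4311]
tcp_rot: [-177.7, 2.6, -6.8]
wrist_force: [1.1, -0.5, 0.3]
opening: 0.0851
grasp_force: 0.0
```

```bash
python3 - <<'E'
from workcell import bot
print(bot.get_obs())
E
```

```text
{'time': 2.525, 'q': array([ -7.29702937,  32.89087744,  70.75926241, 130.49429327,
         2.24817979, 179.4827429 ]), 'qd': array([-0.54676739,  0.0332259 ,  0.08831381, -0.13646115,  0.02335418,
       -0.60019095]), 'joint_efforts': array([ 4.13991697e-02, -6.69865751e+01,  3.36678672e+01,  4.00135880e-01,
        1.28246387e-01, -1.23278238e-02]), 'ee_pos': array([ 0.59245996, -0.06459336,  0.43109395]), 'tcp_rot': array([-177.7282078 ,    2.60551066,   -6.77963553]), 'wrist_force': array([ 1.06316827, -0.49844859,  0.28483769]), 'torque': array([-0.05520424, -0.05519792,  0.02616686]), 'grasp_force': 0.0, 'opening': 0.0850809671539359}
```

Request:
send_rows(targets="-30 0 -30 -11 0;-60 0 -60 -22 0;-90 0 -90 -33 0;-120 0 -120 -44 0;-150 0 -150 -55 0;-180 0 -180 -66 0;-210 0 -210 -77 0;-240 0 -240 -88 0;-270 0 -270 -99 0;-300 0 -290 -110 0;-300 0 -300 -121 0;-300 0 -310 -132 0;-300 0 -320 -143 0;-300 0 -330 -154 0;-300 0 -340 -165 0;-300 0 -350 -176 0;-300 0 -350 -176 0")

```text
time: 4.65
ee_pos: [0.504, -0.0418, 0.5764]
tcp_rot: [173.2, 11.0, 158.0]
wrist_force: [0.2, -0.4, -0.3]
opening: 0.0851
grasp_force: 0.0
```

```bash
python3 - <<'E'
from workcell import bot
print(bot.get_obs())
E
```

```text
{'time': 4.65, 'q': array([ -6.8065147 ,  17.90193526,  70.7619294 , 130.49715427,
         3.67167965,  14.95610303]), 'qd': array([  2.64257304,   1.80249633,  -0.1304079 ,  -0.36139592,
        -2.17923913, -63.52241469]), 'joint_efforts': array([ -0.47021862, -48.76387596,  28.35231721,  -2.22733431,
         0.30965055,   1.69750303]), 'ee_pos': array([ 0.50397945, -0.04177336,  0.57635061]), 'tcp_rot': array([173.23178717,  10.99393057, 157.9830898 ]), 'wrist_force': array([ 0.24124189, -0.38084709, -0.29992198]), 'torque': array([-0.06345741,  0.15817825, -0.03019314]), 'grasp_force': 0.0, 'opening': 0.08514793010829097}
```

Request:
send_rows(targets="60 0 -60 0 0;100 0 -120 0 0;100 0 -150 0 0;100 0 -150 0 0")

```text
time: 5.15
ee_pos: [0.4604, -0.0068, 0.6258]
tcp_rot: [171.2, 16.3, 157.0]
wrist_force: [0.7, 0.6, 0.1]
opening: 0.0854
grasp_force: 0.0
```

```bash
python3 - <<'E'
from workcell import bot
print(bot.get_obs())
E
```

```text
{'time': 5.15, 'q': array([ -2.48914967,  11.9913953 ,  70.73096834, 130.4549212 ,
         2.66415485,  19.718157  ]), 'qd': array([ 3.12759505, -2.84741563, -0.4854026 , -0.10332782, -0.80366018,
        3.27720892]), 'joint_efforts': array([ -0.29627868, -39.31169271,  25.6303972 ,  -3.31408314,
         0.17423261,  -0.05438249]), 'ee_pos': array([ 0.46037557, -0.00675334,  0.62581358]), 'tcp_rot': array([171.16655255,  16.28711875, 156.95501953]), 'wrist_force': array([0.71974723, 0.57430721, 0.05487549]), 'torque': array([-0.00184971,  0.27355751, -0.02045303]), 'grasp_force': 0.0, 'opening': 0.08544714296951302}
```

Request:
send_rows(targets="40 -20 -50 0 0;80 -40 -90 0 0;120 -60 -130 0 0;150 -80 -170 0 0;180 -90 -200 0 0;180 -90 -200 0 0")

```text
time: 5.9
ee_pos: [0.4106, -0.0163, 0.6699]
tcp_rot: [169.2, 21.8, 155.9]
wrist_force: [-0.1, 0.3, 1.0]
opening: 0.0855
grasp_force: 0.0
```

```bash
cat > st.py <<'E'
from h import *
o=bot.get_obs();M=R.from_euler('xyz',o['tcp_rot'],degrees=True).as_matrix();q=o['q']
print(o['time'],o['ee_pos'].round(4),'q',q.round(1),'sum',round(q[1]-q[2]+q[3],1),'op',round(o['opening'],4),'F',o['wrist_force'].round(1),round(o['grasp_force'],1));print(M.round(3))
z=M[:,2];print('tilt',np.degrees(np.arccos(-z[2])).round(1),'az',np.degrees(np.arctan2(z[1],z[0])).round(1))
E
python3 st.py
```

```text
5.9 [ 0.4106 -0.0163  0.6699] q [ -4.4   6.2  70.7 130.5   3.   18.3] sum 65.9 op 0.0855 F [-0.1  0.3  1. ] 0.0
[[-0.847  0.337  0.41 ]
 [ 0.379  0.925  0.021]
 [-0.372  0.174 -0.912]]
tilt 24.2 az 3.0
```

Request:
send_rows(targets="0 -60 0 0 0;0 -120 -20 0 0;10 -180 -60 0 0;30 -220 -110 0 0;60 -240 -160 0 0;80 -240 -200 0 0;80 -240 -200 0 0")

```text
time: 6.78
ee_pos: [0.36, -0.2081, 0.6777]
tcp_rot: [171.0, 27.0, 154.9]
wrist_force: [-0.1, 1.0, -0.8]
opening: 0.0848
grasp_force: 0.0
```

```bash
python3 st.py
```

```text
6.775 [ 0.36   -0.2081  0.6777] q [-40.7   6.4  70.7 130.5  15.7 -14.5] sum 66.2 op 0.0848 F [-0.1  1.  -0.8] 0.0
[[-0.807  0.354  0.472]
 [ 0.378  0.925 -0.048]
 [-0.453  0.139 -0.88 ]]
tilt 28.3 az -5.9
```

Request:
send_rows(targets="40 15 -60 0 0;80 30 -120 0 0;110 45 -180 0 0;140 55 -230 0 0;160 60 -260 0 0;160 60 -260 0 0")

```text
time: 7.52
ee_pos: [0.3143, -0.0904, 0.7292]
tcp_rot: [170.9, 32.6, 154.0]
wrist_force: [-0.3, 0.1, -0.6]
opening: 0.0853
grasp_force: 0.0
```

```bash
python3 st.py
```

```text
7.525 [ 0.3143 -0.0904  0.7292] q [-22.1  -2.8  70.7 130.5   7.    3.3] sum 57.0 op 0.0853 F [-0.3  0.1 -0.6] 0.0
[[-0.757  0.357  0.547]
 [ 0.369  0.925 -0.091]
 [-0.539  0.133 -0.832]]
tilt 33.7 az -9.5
```

Request:
send_rows(targets="14 13 55 -5 0;28 26 110 -10 0;42 39 165 -13 0;56 52 220 -13 0;70 65 275 -13 0;84 78 330 -13 0;98 91 385 -13 0;112 104 440 -13 0;126 117 490 -13 0;138 130 530 -13 0;138 130 530 -13 0;138 130 530 -13 0")

```text
time: 9.02
ee_pos: [0.5459, 0.0313, 0.2305]
tcp_rot: [179.5, 33.6, 169.5]
wrist_force: [-0.7, -0.6, 0.8]
opening: 0.0853
grasp_force: 0.0
```

```bash
python3 st.py; python3 - <<'E'
from h import *
o=bot.get_obs();im=camera('wrist');cv2.imwrite('pics/w1.png',im);import json
json.dump({k:list(map(float,o[k])) for k in('ee_pos','tcp_rot')},open('w1.json','w'))
c=cam('wrist',o);print(proj(c,[.63,.017,.107]))
E
```

```text
9.025 [0.5459 0.0313 0.2305] q [  8.4 -28.3 -25.6  60.4  -9.8  15.9] sum 57.7 op 0.0853 F [-0.7 -0.6  0.8] 0.0
[[-0.819  0.178  0.545]
 [ 0.152  0.984 -0.092]
 [-0.553  0.008 -0.833]]
tilt 33.6 az -9.5
[256.67973587 182.14599534]
```

View pics/w1.png

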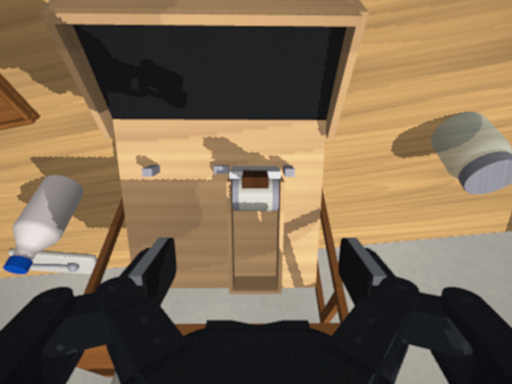

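```bash
python3 - <<'E'
from h import *;import json
o=json.load(open('w1.json'));W=cam('wrist',o);im=cv2.imread('pics/w1.png');hs=cv2.cvtColor(im,cv2.COLOR_BGR2HSV)
r=hs[165:195,235:280];m=((r[:,:,1]>120)&(r[:,:,2]<110)).astype(np.uint8)*255
n,l,st,ce=cv2.connectedComponentsWithStats(m)
k=1+np.argmax(st[1:,4]);print(st[k],ce[k]+[235,165]);p=ce[k]+[235,165]
for i in range(6,24): print(''.join('#' if a==k else '.' for a in l[i]),i+165, r[i,20])
C=cam('scene');D=cam('side')
print(tri((W,p),(C,(289.1,170.2)),(D,(220.4,207.8))))
M=R.from_euler('xyz',o['tcp_rot'],degrees=True).as_matrix()
yaw=np.radians(-10.9);nrm=np.array([-.574*np.cos(yaw),-.574*np.sin(yaw),.819])
for X in tri((W,p),(C,(289.1,170.2)),(D,(220.4,207.8)))[:1]:
    print('tool coords of X wrt TCP mm',(M.T@(X-np.array(o['ee_pos']))*1000).round(1))
print('nrm in tool',M.T@nrm, 'dispy',M.T@[-np.sin(yaw),np.cos(yaw),0])
E
```

```text
[  8   6  25  17 370] [254.66756757 179.05135135]
.........#######............................. 171 [ 13 104  44]
.........######################.............. 172 [ 14 177  36]
.........######################.............. 173 [ 13 170  39]
.........######################.............. 174 [  9 184  36]
.........#######################............. 175 [ 12 172  37]
........########################............. 176 [ 10 164  42]
........########################............. 177 [ 11 167  64]
........#########################............ 178 [ 11 164  81]
........#########################............ 179 [ 11 153  85]
........#########################............ 180 [ 12 169  83]
........#########################............ 181 [ 12 163  83]
........#########################............ 182 [ 12 168  82]
........#########################............ 183 [ 11 164  81]
........#########################............ 184 [ 12 164  81]
........#########################............ 185 [ 12 168  82]
........#########################............ 186 [ 11 177  78]
..........#.................................. 187 [ 11 103  92]
............................................. 188 [ 15  42 146]
(array([0.62968672, 0.01595514, 0.10231836]), [0.0011081458906717757, 0.0013057436852276754, 0.001250217128377895])
tool coords of X wrt TCP mm [-1.000e-01 -1.200e+00  1.539e+02]
nrm in tool [ 0.0253343   0.01322615 -0.99971008] dispy [-0.00535908  0.99989992  0.01309285]
```

Request:
send_rows(targets="1 -2 50 0 0;1 -2 100 0 0;1 -2 140 0 60;1 -2 160 0 100;1 -2 166 0 130;1 -2 166 0 220;1 -2 166 0 220;1 -2 166 0 220;1 -2 166 0 220", newtons=40)

```text
time: 10.2
ee_pos: [0.6361, 0.0137, 0.0935]
tcp_rot: [179.4, 33.8, 169.4]
wrist_force: [-2.7, 0.1, 6.9]
opening: 0.0274
grasp_force: 40.6
```

```bash
python3 st.py
```

```text
10.2 [0.6361 0.0137 0.0935] q [  4.8 -14.3 -31.1  40.3  -7.9  12.9] sum 57.1 op 0.0274 F [-2.7  0.1  6.9] 40.6
[[-0.817  0.179  0.548]
 [ 0.153  0.984 -0.092]
 [-0.556  0.009 -0.831]]
tilt 33.8 az -9.5
```

Request:
send_rows(targets="0 0 -8 0 220;0 0 -15 0 220;0 0 -15 0 220;0 -20 -15 0 220;0 -40 -16 0 220;0 -60 -16 0 220;0 -75 -16 0 220;0 -86 -16 0 220;0 -88 -16 0 220;0 -88 -16 0 220")

```text
time: 11.45
ee_pos: [0.6113, -0.072, 0.1046]
tcp_rot: [179.5, 33.7, 169.4]
wrist_force: [4.6, -1.1, 2.1]
opening: 0.0274
grasp_force: 40.0
```

```bash
python3 st.py
```

```text
11.45 [ 0.6113 -0.072   0.1046] q [ -5.7 -18.5 -33.1  41.7  -2.2   4.1] sum 56.4 op 0.0274 F [ 4.6 -1.1  2.1] 40.0
[[-0.818  0.179  0.546]
 [ 0.154  0.984 -0.093]
 [-0.554  0.008 -0.832]]
tilt 33.7 az -9.6
```

Request:
send_rows(targets="0 -1 0 0 220;0 -2 0 0 220;0 -2 0 0 220")

```text
time: 11.82
ee_pos: [0.6111, -0.0731, 0.1045]
tcp_rot: [179.4, 33.7, 169.4]
wrist_force: [6.4, 2.1, 3.3]
opening: 0.0275
grasp_force: 39.9
```

```bash
python3 st.py|head -1;python3 - <<'E'
from h import *
im=camera('wrist');s=camera('scene');cv2.imwrite('pics/s2.png',s);q=np.zeros((384,800,3),np.uint8);q[:,:400]=im[:,60:460];q[:,400:]=cv2.resize(s[100:292,220:420],None,fx=2,fy=2);cv2.imwrite('pics/c2.png',q)
E
```

```text
11.825 [ 0.6111 -0.0731  0.1045] q [ -5.9 -18.5 -33.2  41.7  -2.    3.9] sum 56.4 op 0.0275 F [6.4 2.1 3.3] 39.9
```

View pics/c2.png

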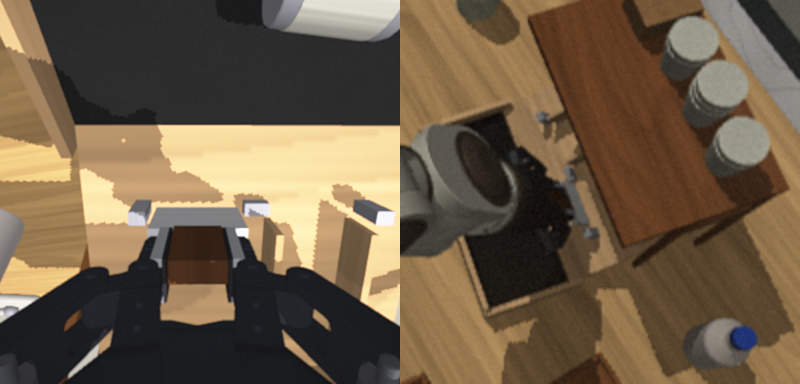

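Request:
send_rows(targets="0 -1 6 0 220;0 -1 12 0 220;0 -1 15 0 220;0 -1 15 0 220")

```text
time: 12.42
ee_pos: [0.6193, -0.0748, 0.0934]
tcp_rot: [179.3, 33.7, 169.4]
wrist_force: [-7.6, 5.4, 14.9]
opening: 0.0278
grasp_force: 42.3
```

```bash
python3 st.py|head -1
```

```text
12.425 [ 0.6193 -0.0748  0.0934] q [ -6.1 -16.9 -33.3  40.   -1.8   3.7] sum 56.3 op 0.0278 F [-7.6  5.4 14.9] 42.3
```

Request:
send_rows(targets="0 0 0 0 150;0 0 0 0 120;0 0 0 0 90;0 0 -50 0 60;0 0 -100 0 0;0 0 -150 0 0;0 0 -150 0 0")

```text
time: 13.3
ee_pos: [0.5371, -0.062, 0.2213]
tcp_rot: [179.4, 34.0, 169.4]
wrist_force: [0.1, -0.0, 0.3]
opening: 0.0855
grasp_force: 0.0
```

```bash
python3 st.py; python3 - <<'E'
from h import *;import json
o=bot.get_obs();im=camera('wrist');s=camera('scene');d=camera('side');cv2.imwrite('pics/s3.png',s);cv2.imwrite('pics/d3.png',d);cv2.imwrite('pics/w3.png',im)
json.dump({k:list(map(float,o[k])) for k in('ee_pos','tcp_rot')},open('w3.json','w'))
q=np.zeros((560,800,3),np.uint8);q[:384,:512]=im;q[:280,512:]=cv2.resize(d[160:300,150:294],None,fx=2,fy=2);q[290:560,512:]=cv2.resize(s[130:265,220:364],None,fx=2,fy=2);cv2.imwrite('pics/c3.png',q)
E
```

```text
13.3 [ 0.5371 -0.062   0.2213] q [ -5.3 -30.9 -28.6  58.4  -2.3   4.4] sum 56.1 op 0.0855 F [ 0.1 -0.   0.3] 0.0
[[-0.815  0.179  0.551]
 [ 0.153  0.984 -0.093]
 [-0.559  0.009 -0.829]]
tilt 34.0 az -9.5
```

View pics/c3.png

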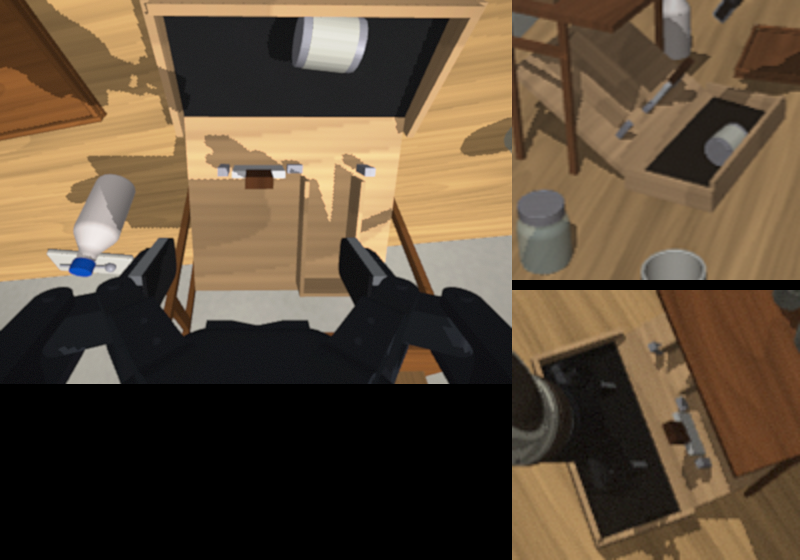

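```bash
python3 - <<'E'
from h import *;import json
o=json.load(open('w3.json'));W=cam('wrist',o);D=cam('side')
def blob(f,x0,x1,y0,y1):
    im=cv2.imread(f);hs=cv2.cvtColor(im,cv2.COLOR_BGR2HSV)[y0:y1,x0:x1];g=((hs[:,:,2]>75)&(hs[:,:,1]<75)).astype(np.uint8)*255
    g=cv2.morphologyEx(g,cv2.MORPH_OPEN,np.ones((3,3)))
    n,l,st,ce=cv2.connectedComponentsWithStats(g);k=1+np.argmax(st[1:,4])
    c=max(cv2.findContours((l==k).astype(np.uint8),0,2)[0],key=cv2.contourArea)+[x0,y0]
    r=cv2.minAreaRect(c);print(st[k],ce[k]+[x0,y0],r);return np.array(r[0]),r
pw,rw=blob('pics/w3.png',270,400,8,90);pd,_=blob('pics/d3.png',235,285,215,250)
X,e=tri((W,pw),(D,pd));print(X,e,plane(W,pw,.033),plane(D,pd,.033))
M=R.from_euler('xyz',o['tcp_rot'],degrees=True).as_matrix()
b=cv2.boxPoints(rw);ws=np.array([plane(W,p,.04) for p in b]);print(b.round(),ws.round(3))
for Y in (X,plane(W,pw,.033)): print((M.T@(Y-np.array(o['ee_pos']))*1000).round(1))
E
```

```text
[  25    8   74   57 3533] [332.20945372  43.29097085] ((331.98321533203125, 42.47883224487305), (69.00372314453125, 57.73234558105469), 6.581944942474365)
[ 12   7  20  21 265] [255.97735849 231.23396226] ((256.5000305175781, 231.0000457763672), (13.435027122497559, 21.920310974121094), 45.0)
[0.51936014 0.01286582 0.0349202 ] [0.001689183826116776, 0.0016891838261167298] [0.51836273 0.01317785 0.033     ] [0.52184199 0.00880922 0.033     ]
[[294.  67.]
 [301.  10.]
 [370.  18.]
 [363.  75.]] [[ 0.532 -0.023  0.04 ]
 [ 0.485 -0.014  0.04 ]
 [ 0.501  0.042  0.04 ]
 [ 0.552  0.043  0.04 ]]
[130.1  68.8 137.9]
[132.   68.9 138.9]
```

Request:
send_rows(targets="30 35 30 5 0;60 70 60 5 0;81 70 89 5 0;81 70 89 5 0;95 70 110 5 0;110 70 132 5 0;120 70 147 5 0;126 69 155 5 0;126 69 155 5 0")

```text
time: 14.58
ee_pos: [0.5307, 0.0105, 0.0184]
tcp_rot: [176.1, 33.4, 163.4]
wrist_force: [0.0, -0.4, -0.0]
opening: 0.0852
grasp_force: 0.0
```

```bash
python3 st.py;python3 - <<'E'
from h import *
im=camera('wrist');d=camera('side');q=np.zeros((384,800,3),np.uint8);q[:,:512]=im;q[:288,512:]=cv2.resize(d[170:266,210:306],None,fx=3,fy=3);cv2.imwrite('pics/c4.png',q)
E
```

```text
14.575 [0.5307 0.0105 0.0184] q [  5.6 -28.1 -49.2  36.2  -8.4  18.6] sum 57.4 op 0.0852 F [ 0.  -0.4 -0. ] 0.0
[[-0.8    0.25   0.545]
 [ 0.239  0.967 -0.093]
 [-0.55   0.056 -0.833]]
tilt 33.6 az -9.6
```

View pics/c4.png

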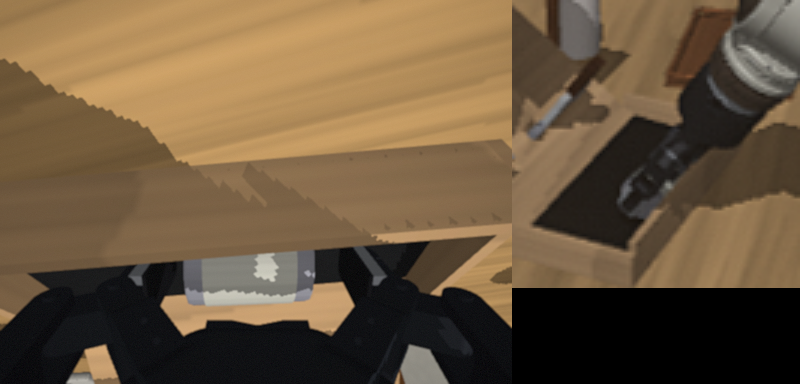

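Request:
send_rows(targets="-2 0 -3 0 60;-2 0 -3 0 150;-2 0 -3 0 200;-2 0 -3 0 200;-2 0 -3 0 200;-2 0 -3 0 200;-15 0 -23 0 200;-28 0 -42 0 200", newtons=50)

```text
time: 15.68
ee_pos: [0.5296, 0.0082, 0.0689]
tcp_rot: [176.1, 33.3, 163.4]
wrist_force: [-0.2, 0.7, -0.7]
opening: 0.0559
grasp_force: 53.7
```

```bash
python3 st.py
```

```text
15.675 [0.5296 0.0082 0.0689] q [  5.3 -30.5 -44.9  43.   -8.1  18.3] sum 57.3 op 0.0559 F [-0.2  0.7 -0.7] 53.7
[[-0.801  0.249  0.545]
 [ 0.238  0.967 -0.092]
 [-0.55   0.056 -0.833]]
tilt 33.5 az -9.6
```

Request:
send_rows(targets="-20 0 -30 0 200;-38 4 -58 0 200;-48 -46 -55 0 200;-57 -96 -52 0 200;-66 -146 -50 0 200;-75 -196 -47 0 200;-84 -246 -44 0 200;-94 -296 -41 0 200;-105 -353 -38 0 200;-105 -353 -38 0 200;-80 -356 0 0 200;-60 -358 30 0 200;-60 -358 30 0 200")

```text
time: 17.3
ee_pos: [0.5036, -0.3528, 0.0527]
tcp_rot: [175.9, 33.1, 163.3]
wrist_force: [0.1, 0.6, -1.2]
opening: 0.0553
grasp_force: 53.8
```

```bash
python3 st.py;python3 - <<'E'
from h import *
s=camera('scene');d=camera('side');q=np.zeros((400,800,3),np.uint8);q[:,:400]=cv2.resize(s[230:384,240:394],(400,400));q[:,400:]=cv2.resize(d[130:230,240:340],(400,400));cv2.imwrite('pics/c5.png',q)
E
```

```text
17.3 [ 0.5036 -0.3528  0.0527] q [-43.2 -12.  -33.1  40.3  17.8 -23.1] sum 61.4 op 0.0553 F [ 0.1  0.6 -1.2] 53.8
[[-0.803  0.249  0.542]
 [ 0.24   0.967 -0.088]
 [-0.546  0.06  -0.836]]
tilt 33.3 az -9.2
```

View pics/c5.png

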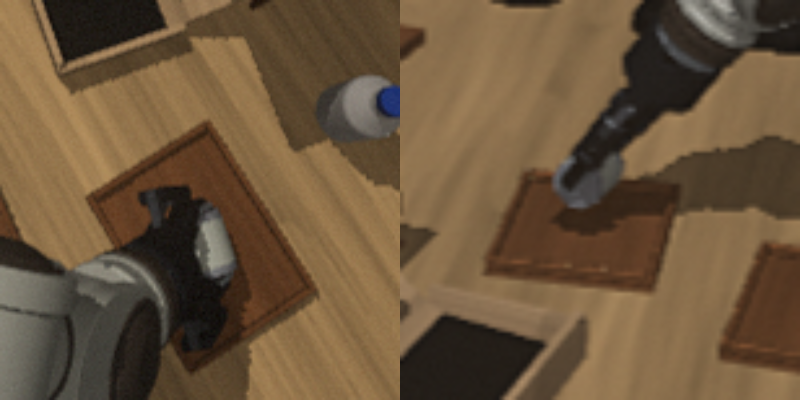

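Request:
send_rows(targets="8 -1 12 0 200;14 -2 21 0 200;17 -2 26 0 200;18 -2 28 0 200;18 -2 28 0 200")

```text
time: 18.02
ee_pos: [0.5056, -0.3553, 0.0232]
tcp_rot: [176.1, 33.4, 163.4]
wrist_force: [-0.2, 0.3, -1.7]
opening: 0.0553
grasp_force: 54.0
```

```bash
python3 st.py|head -1
```

```text
18.025 [ 0.5056 -0.3553  0.0232] q [-43.2 -10.3 -35.3  36.   17.9 -23.1] sum 61.0 op 0.0553 F [-0.2  0.3 -1.7] 54.0
```

Step down in 1 mm steps until contact.

Request:
send_rows(targets="1 0 1 0 200;1 0 2 0 200;2 0 3 0 200;2 0 3 0 200")

```text
time: 18.52
ee_pos: [0.5068, -0.3558, 0.0219]
tcp_rot: [176.2, 33.6, 163.5]
wrist_force: [-1.7, 1.8, 7.2]
opening: 0.0558
grasp_force: 55.5
```

Request:
send_rows(targets="1 0 1 0 200;1 0 2 0 200;1 0 2 0 200")

```text
time: 18.9
ee_pos: [0.5082, -0.3565, 0.0218]
tcp_rot: [176.3, 33.8, 163.5]
wrist_force: [-4.2, 4.2, 16.1]
opening: 0.0559
grasp_force: 56.9
```

Request:
send_rows(targets="-1 0 -2 0 150;-1 0 -2 0 100;-1 0 -2 0 50;-1 0 -2 0 0;-1 0 -2 0 0;-1 0 -2 0 0;-20 0 -30 0 0;-45 2 -70 0 0;-70 4 -110 0 0;-90 5 -140 0 0;-90 5 -140 0 0")

```text
time: 20.27
ee_pos: [0.5038, -0.3598, 0.1882]
tcp_rot: [176.3, 33.7, 163.5]
wrist_force: [-0.2, -0.6, -0.3]
opening: 0.0849
grasp_force: 0.0
```

```bash
python3 st.py|head -1;python3 - <<'E'
from h import *
w=camera('wrist');s=camera('scene');d=camera('side');q=np.zeros((600,800,3),np.uint8);q[:300,:400]=cv2.resize(w,(400,300));q[:300,400:]=cv2.resize(d[130:280,160:360],(400,300));q[300:,:400]=cv2.resize(s[140:384,220:500],(400,300),interpolation=3);q[300:,400:]=cv2.resize(d[165:240,190:290],(400,300));cv2.imwrite('pics/c6.png',q)
E
```

```text
20.275 [ 0.5038 -0.3598  0.1882] q [-43.8 -15.1 -20.7  55.2  18.1 -23.6] sum 60.9 op 0.0849 F [-0.2 -0.6 -0.3] 0.0
```

View pics/c6.png

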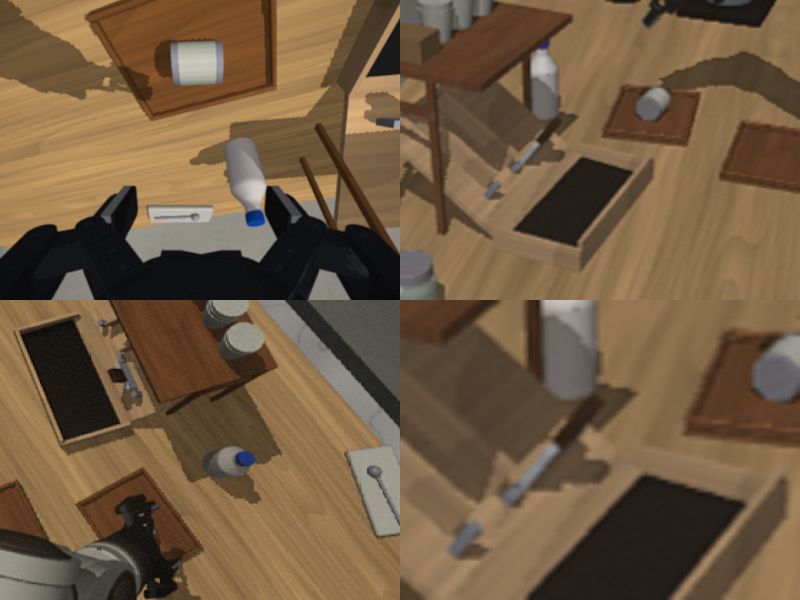

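```bash
python3 -c "
from workcell import ticket
print(ticket.job_done())"
```

```text
the job is handed in; nothing more can be done
None
```

I handed the job in at about 20 s of the 56 s. The last pictures show the gate at its far stop and down in its seat, the tin lying in the middle of the right-hand tray, and the milk bottle upright. The mug was out of frame there and only part of the jar showed, but the arm went nowhere near either; no verdict came back.

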